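# Seat a lens barrel in a V-block and hold it pressed home

### The job

Pick up the black lens barrel and lay it in the V-block with its red-ringed end right up against the blue end stop. Finish still holding it there: keep pressing it gently and steadily down, with about a kilogram of push, so that both sides of the V carry it, and do not let go. Leave the other things on the bench where they are.

Things in the scene. Friction and masses are not known exactly. Their poses are not given: they have to be found in the camera images.
- barrel_center (a point): centre of the loose lens barrel: a smooth black cylinder, 30 mm diameter, 120 mm long, about 0.15 kg, with a silvery octagonal grip ring round its middle, 34 mm across flats, 30 mm wide along the barrel. It lies on a flat of the ring, axis 17 mm above the bench; two upright flats face sideways for gripping. Axes: x along the barrel to the red-ringed end, z up as it lies at the start
- barrel_front (a point): centre of the barrel's end face at the red ring (ring 6 mm wide, 3.5 mm from that end); 60 mm from barrel_center along its +x. At the start it points away from the robot, within about 1.1 rad of straight ahead
- barrel_rear (a point): centre of the barrel's other end face; 60 mm from barrel_center along its -x
- v_block: V-block, fixed to the bench: dark base plate 146 x 70 mm, 12 mm high (origin under its middle), with two aluminium saddles 20 mm long, 60 mm wide, at 28 to 48 mm either side of the middle along x. The gap between them, 56 mm long, is open to both sides and down to the plate, for the grip ring and fingers. Each saddle has a 90 degree V, its sides rising to 59 mm, its mouth about 45 mm wide
- v_seat (a point): the point where barrel_center lies when the barrel is fully seated against the stop: over the middle of the V-block, 58 mm above the bench. Axes: x along the V towards the end stop (away from the robot, within 0.6 rad of straight ahead), y to its left, z up
- v_left: left (+y) sides of the V on both saddles, fixed; origin under the middle of the V-block, on the bench. The barrel's own weight puts about 1 N on each side; a hand that pulls it sideways lifts it off one side
- v_right: right (-y) sides of the V on both saddles, fixed; same origin
- v_stop: blue end stop, an upright plate 40 mm wide, 10 mm thick, top 70 mm above the bench, fixed; its face that meets the barrel is 60 mm from v_seat along +x; same origin as the V-block
- silver_tin_c (a point): centre of a round silvery tin, 60 mm diameter, 27 mm high, loose; a bystander to leave alone
- dropper_c (a point): centre of a brown dropper bottle, 33 mm wide, 102 mm high, standing loose; a bystander. (Beyond it, off the right edge of the bench, a thin fixed steel post rises from the floor to 0.9 m above the bench, 0.28 m ahead and 0.53 m to the right of the robot: keep the arm clear of it, pulling in to pass on the robot side)
- eyecup_c (a point): centre of a black rubber eyecup, 52 mm diameter, 26 mm high, loose; a bystander
There are look-alikes about, which are no part of the job. What is shaped like the part that bears barrel_center but orange is not meant.

How it is judged:
On the way, in this order (a step that is already met when the one before it is completed fails the run):
1. the barrel is lifted clear of the bench (height (world z) of barrel_center above 0.075 m), for 0.1 s.
2. the barrel lies in the V, ringed end against the stop (x of barrel_front in the frame of v_seat above 0.0565 m and y of barrel_front in the frame of v_seat between -0.003 and 0.003 m and z of barrel_front in the frame of v_seat between -0.003 and 0.003 m and y of barrel_rear in the frame of v_seat between -0.003 and 0.003 m and z of barrel_rear in the frame of v_seat between -0.003 and 0.003 m), for 0.2 s.
At the end, for the whole second after the job is handed in: The barrel lies in the V with both ends of its axis within 3 mm of the seated axis sideways and in height, its ringed end within 3.5 mm of the stop, at rest, the fingers on it, and pressed so that each side of the V carries more than 2.5 N, through the last second (all of step 2 and contact force between barrel and v_left above 2.5 N and contact force between barrel and v_right above 2.5 N and contact force between the fingers and barrel above 1 N and linear speed of barrel below 0.02 m/s); the arm keeps its last pose, push and grip.
It fails at once if the barrel is pressed or struck against a side of the V with more than 60 N (contact force between barrel and v_left above 60 N or contact force between barrel and v_right above 60 N).
It fails at once if a bystander (tin, bottle, eyecup) is moved more than 30 mm or knocked over (distance of any of silver_tin_c, dropper_c, eyecup_c from where it was at the start of the episode above 0.03 m).
It also fails if it takes over 45 s, if anything falls off the work surface, if the arm or the gripper's body presses on something with over 40 N, if the wrist force passes 120 N, or if a joint passes its speed limit or range.

### The arm

A 6-joint arm with a two-finger parallel gripper is mounted at the origin on a cart in front of the work surface, level with it; the furniture and walls round the work are solid. World frame = base frame: x ahead of the robot, y to its left, z up, the work surface at z = 0. Lengths are in m, angles in rad, forces in N, time in s.
With the tool pointing down it reaches from about 0.3 to 0.875 m from the base axis. Payload 6.4 kg.
Tool frame: the origin (TCP) lies between the finger pads; the fingertips stand 25 mm ahead of it and the grasp point (between the pads) lies 6 mm ahead of it; y points along the fingers, x is the direction in which the jaws open and shut, and the axes are right-handed (so a half turn about y gives the same grasp; the last joint's range is limited). The gripper opens to 85 mm and grips with 20 to 120 N. Pads are 22 mm wide; open, the fingers measure 114 mm over their backs; the gripper's body (76 mm by 85 mm) begins 54 mm behind the grasp point. The pads swing forward as they close: fully open they stand 13 mm farther back than shut.
Start: joints at [1.037, 0.181, 1.607, -0, 1.354, -0.206], TCP at [0.185, 0.544, 0.256] pointing down, gripper open.
Joint ranges: [-2.99, 2.99], [-0.89, 2.07], [0.3, 2.58], [-1.14, 4.28], [0, 2.63], [-3.12, 3.12]. Speed limits (rad/s): [2.57, 2.57, 3.01, 3.14, 3.14, 3.14].

### API

Orientations are given as a unit quaternion [w, x, y, z].
In Python, from bench import ctrl, vision, ticket, find_in, regions_of, pinpoint gives the robot as it stands.
- The arm moves only by the tool apply_moves, never from a script. Its argument "increments" is a list of rows, each an object of numbers: "x", "y", "z": the shift along the tool's x, y, z in cm; "ax", "ay", "az": the turn, a rotation vector about the tool's x, y, z in rad; "grip": the closure, from 0 (fully open) to 1 (shut). A call has 1 to 12 rows; each row is the pose to reach, as a shift and turn from the pose measured when the call began, along the tool's axes at that moment; what a row does not reach only later rows make up. A row lasts 1/8 s, in which the tool goes at most 62.5 mm and 10.7 degrees, less where a joint would pass 70% of its speed; a pose out of reach is approached as far as the arm can. A call with a gripper value outside its range is refused whole. The fingers move at their own pace and stop on an object; the grip force is fixed at half the most. Time passes only in rows, so rows that repeat a pose let the fingers close. It gives the time, the measured TCP pose, the force and the opening at its end, in the units of the state.
- ctrl.get_obs(): the state, without advancing time (a new reading comes with each control period).
- vision.camera(name): name is "scene" or "top" or "wrist"; returns the picture (420x560x3 uint8, red, green, blue); there is no depth.
- vision.camera_params(name): a dict with "intrinsics" (3x3 intrinsics, pixels), "k1" (the pictures are not rectified: a ray, as slopes to the right and down, at radius r is drawn at 1 + k1 r^2 times it, then the intrinsics apply), "R" (3x3) and "t" (3): a world point X has camera coordinates R X + t. Camera axes: x right, y down, z forward; pixel columns grow to the right and rows downward; lengths in m; the calibration is good to about 2 mm. A picture is of the moment at which its call begins: read the wrist's pose just before it. camera_params takes no time and is no camera call; for the wrist camera it gives the pose at the moment of the call.
- ticket.hand_in(): hands the job in, once; it reports no verdict.
Trained networks look in the newest picture that a camera, given by its name, has taken for a name from the list of things; names that differ only in an ending like _2 or _b are one class to them, and where a whole thing is asked for, a point or a joint stands for the part that bears it (a point fixed in the world has none). Each returns a list of dicts, best first, with "p" (0 to 1); they miss things now and then, are a little off and sometimes report something else, mostly with a low value. They report only what shows in the picture. A call takes as long as a camera call. They do not tell look-alikes from the thing itself.
- find_in(camera, query): "rect" ([centre column, centre row, width, height] in pixels, round what is visible of it).
- regions_of(camera, query): "mask" (420x560 bool, what is visible of it) and "rect" ([centre column, centre row, width, height] in pixels, round what is visible of it).
- pinpoint(camera, query): "xy" ([column, row] in pixels: a listed point, or the origin of a listed thing).
The state is a dict: "time_s": time; "q": joint angles; "dq": joint speeds; "joint_efforts": joint torques, N m; "eef_pos": TCP position; "eef_rot": TCP orientation; "wrist_force": force on the tool from outside, world axes, zero at the start; "torque": the same for the moment, N m; "opening": opening from 0.0 (shut) to 1.0 (fully open).
Only numpy, scipy, OpenCV 4.12 (cv2) and the standard library are available. Lean on these libraries where they do the work, as an engineer would, in place of code of your own. Each camera call takes 0.05 s, during which the arm holds its last target.

## Working session

There is one attempt and no reset: what is moved stays moved. The work goes in short steps, Python scripts to look and compute and a tool call to move; the robot and the scene stay as the last step left them, time stands still between calls to the robot, and variables do not carry over. Pictures are saved under pics/ and viewed, and the job is handed in when it is done.

Besides the shell and the picture viewer there is one more tool, called after "Emit:" as name(argument=value, ...) on one line, values as JSON. apply_moves: Moves the arm, as the interface text tells. Its arguments: {"type":"object","properties":{"increments":{"type":"array","items":{"type":"object","properties":{"x":{"type":"number"},"y":{"type":"number"},"z":{"type":"number"},"ax":{"type":"number"},"ay":{"type":"number"},"az":{"type":"number"},"grip":{"type":"number"}}}}},"required":["increments"]}

```bash
mkdir -p pics; ls
python3 - <<'E'
from bench import ctrl, vision, ticket, find_in, regions_of, pinpoint
import cv2
print(ctrl.get_obs())
for c in ["scene","top"]:
    im=vision.camera(c); cv2.imwrite(f"pics/{c}0.png",im[:,:,::-1])
    p=vision.camera_params(c); print(c,p)
    for q in ["barrel_center","barrel_front","barrel_rear","v_seat","v_block","silver_tin_c","dropper_c","eyecup_c"]:
        print(q,[(r["xy"],round(r["p"],2)) for r in pinpoint(c,q)[:3]])
print(ctrl.get_obs()["time_s"])
E
```

```text
pics
{'time_s': 0.0, 'q': array([ 1.03668727e+00,  1.81506025e-01,  1.60804490e+00, -8.05894318e-06,
        1.35381062e+00, -2.06290364e-01]), 'dq': array([ 6.37822253e-04, -1.22325096e-03, -8.57645175e-04, -1.45745300e-05,
       -4.32962330e-04,  4.63206244e-04]), 'joint_efforts': array([ 2.89553805e-03, -4.44864142e+01, -3.51342201e+01, -6.52436825e-05,
        8.76597769e-03,  2.55918746e-05]), 'eef_pos': array([0.1848431 , 0.54392112, 0.25538599]), 'eef_rot': array([-0.57463125,  0.57514088,  0.41113946, -0.41228174]), 'wrist_force': array([-0.44467212,  0.46343606,  0.85786201]), 'torque': array([-0.03807259,  0.01917349,  0.01469792]), 'opening': 1.005392469372898}
scene {'intrinsics': array([[414.84340395,   0.        , 274.28647884],
       [  0.        , 414.84340395, 210.26514259],
       [  0.        ,   0.        ,   1.        ]]), 'k1': 0.03208341308172856, 'R': array([[ 0.57420763, -0.81839524, -0.02268996],
       [-0.54119901, -0.35863234, -0.76058299],
       [ 0.61432014,  0.44901234, -0.64884411]]), 't': array([-0.38560899,  0.30584781,  0.64193146])}
barrel_cent
[... 472 characters left out ...]
 [  0.        ,   0.        ,   1.        ]]), 'k1': -0.059257113556561034, 'R': array([[-2.62965838e-02, -9.99648795e-01, -3.28265040e-03],
       [-9.92165013e-01,  2.65006408e-02, -1.22091375e-01],
       [ 1.22135488e-01,  4.63448060e-05, -9.92513436e-01]]), 't': array([-0.08168485,  0.5237655 ,  0.9944164 ])}
barrel_center [([348.8, 299.9], 0.89), ([234.0, 151.8], 0.78), ([324.9, 122.4], 0.21)]
barrel_front [([336.2, 277.6], 0.78), ([258.0, 133.0], 0.64), ([353.7, 210.4], 0.5)]
barrel_rear [([364.9, 326.5], 0.9), ([211.8, 165.5], 0.8)]
v_seat [([355.3, 209.3], 0.84)]
v_block [([354.8, 211.7], 0.75)]
silver_tin_c [([326.3, 126.4], 0.57)]
dropper_c []
eyecup_c [([206.6, 242.5], 0.73)]
0.9
```

View pics/scene0.png

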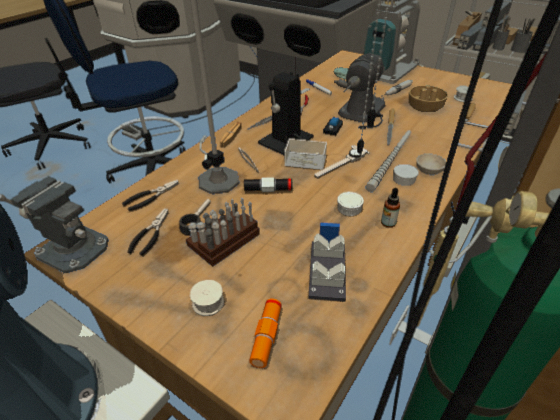

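View pics/top0.png

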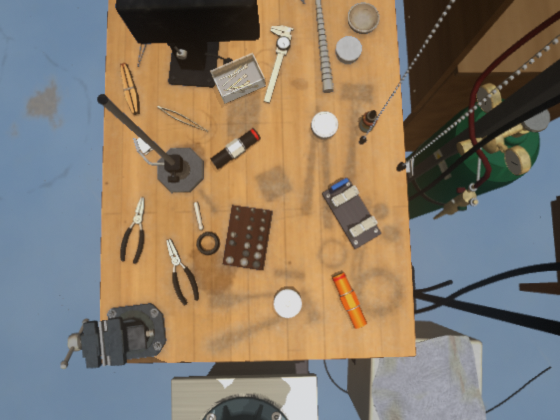

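```bash
cat > h.py <<'E'
import numpy as np, cv2
from scipy.optimize import least_squares
from scipy.spatial.transform import Rotation as Rot
def ray(p,uv):
    K=p["intrinsics"];k=p["k1"]
    d=np.array([(uv[0]-K[0,2])/K[0,0],(uv[1]-K[1,2])/K[1,1]]);u=d.copy()
    for _ in range(30): u=d/(1+k*(u@u))
    R=np.array(p["R"]);t=np.array(p["t"])
    return -R.T@t, R.T@np.array([u[0],u[1],1.])
def at_z(p,uv,z):
    o,d=ray(p,uv);return o+d*(z-o[2])/d[2]
def proj(p,X):
    c=p["R"]@np.asarray(X)+p["t"];u=c[:2]/c[2];u=u*(1+p["k1"]*(u@u));K=p["intrinsics"]
    return np.array([K[0,0]*u[0]+K[0,2],K[1,1]*u[1]+K[1,2]])
def tri(ps,uvs):
    A=np.zeros((3,3));b=np.zeros(3)
    for p,uv in zip(ps,uvs):
        o,d=ray(p,uv);d/=np.linalg.norm(d);M=np.eye(3)-np.outer(d,d);A+=M;b+=M@o
    return np.linalg.solve(A,b)
E
python3 - <<'E'
from bench import vision
from h import *
T=vision.camera_params("top");S=vision.camera_params("scene")
np.set_printoptions(precision=4,suppress=True)
f=at_z(T,(258,133),.017);r=at_z(T,(211.8,165.5),.017);c=at_z(T,(234,151.8),.017)
print(f,r,c,(f+r)/2,np.linalg.norm(f-r),np.arctan2(*(f-r)[[1,0]]))
print("proj scene c",proj(S,c),proj(S,f),proj(S,r))
v=at_z(T,(355.3,209.3),.058);print("seat",v,proj(S,v),tri([T,S],[(355.3,209.3),(328.2,252)]))
print("block",at_z(T,(354.8,211.7),0),at_z(S,(322.4,268.3),0))
# block outline corner guesses
for uv in [(322,186),(351,246),(383,236),(340,180)]: print(at_z(T,uv,.012))
print("stop top",at_z(T,(330,187),.07),at_z(T,(350,180),.07))
print("tin",at_z(T,(324,125),.014),"rodbase",at_z(T,(178,170),.02))
# rod vertical top: rod at (x,y) -> what z projects at (103,98)
o,d=ray(T,(103,98));print(o,d)
E
```

```text
[ 0.6914 -0.045   0.017 ] [0.6192 0.0604 0.017 ] [0.6493 0.01   0.017 ] [0.6553 0.0077 0.017 ] 0.12774937046937418 -0.9701225190619986
proj scene c [265.71   185.3708] [293.4443 184.1674] [242.356  184.7509]
seat [ 0.5069 -0.2511  0.058 ] [330.966  250.2991] [ 0.5056 -0.2493  0.0542]
block [ 0.508  -0.2588  0.    ] [ 0.5041 -0.2372  0.    ]
[ 0.5666 -0.1859  0.012 ]
[ 0.4307 -0.2451  0.012 ]
[ 0.4508 -0.3172  0.012 ]
[ 0.5792 -0.2268  0.012 ]
stop top [ 0.5545 -0.1977  0.07  ] [ 0.5684 -0.2408  0.07  ]
tin [ 0.707  -0.1956  0.014 ] rodbase [0.6104 0.1361 0.02  ]
[ 0.3961 -0.0956  1.0507] [ 0.3635  0.3805 -0.9628]
```

Run:
```python
import cv2
a=cv2.imread("pics/top0.png")[165:265,300:400]
cv2.imwrite("pics/vb0.png",cv2.resize(a,None,fx=6,fy=6,interpolation=cv2.INTER_CUBIC))
a=cv2.imread("pics/top0.png")[100:200,180:280]
cv2.imwrite("pics/ba0.png",cv2.resize(a,None,fx=6,fy=6,interpolation=cv2.INTER_CUBIC))
```

```text
(no output)
```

View pics/vb0.png

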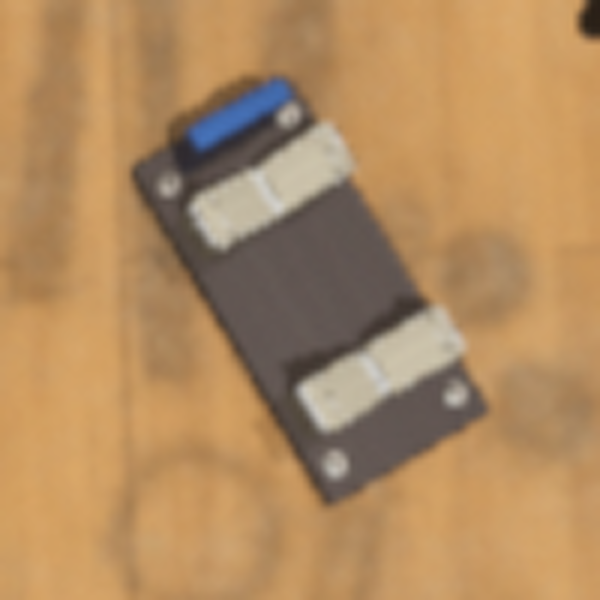

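View pics/ba0.png

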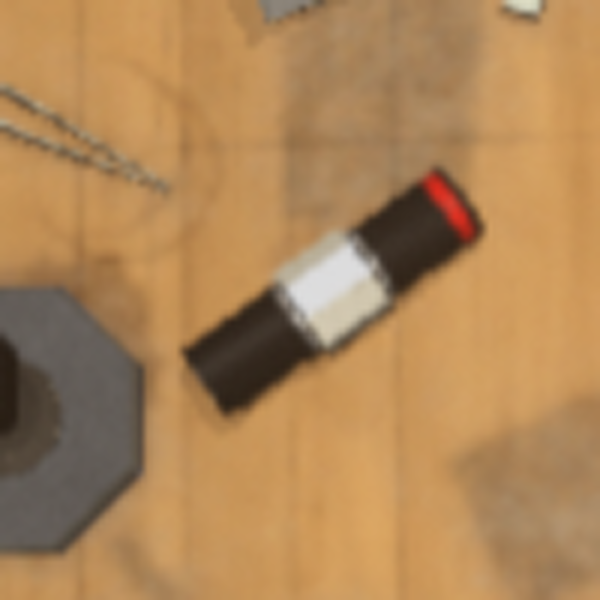

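```bash
cat > fit.py <<'E'
from bench import vision
from h import *
T=vision.camera_params("top");S=vision.camera_params("scene")
np.set_printoptions(precision=4,suppress=True)
px=lambda U,V,ox,oy,s=6: np.array([(U+.5)/s-.5+ox,(V+.5)/s-.5+oy])
B=lambda U,V:px(U,V,180,100); W=lambda U,V:px(U,V,300,165)
f=at_z(T,B(459,200),.017);r=at_z(T,B(207,382),.017)
print("barrel",f,r,(f+r)/2,np.linalg.norm(f-r),np.arctan2(*(f-r)[[1,0]]))
rc=[at_z(T,B(*u),.034) for u in [(275,285),(345,235)]]
# vblock fit: x fwd, y left
loc=[(-.073,.035,.012),(.073,.035,.012),(-.073,-.035,.012),
 (.048,0,.0368),(.028,0,.0368),(-.028,0,.0368),(-.048,0,.0368)]
uv=[W(330,503),W(135,170),W(487,408),W(257,174),W(272,207),W(366,355),W(384,389)]
stop=[((.065,.02,.07),W(191,140)),((.065,-.02,.07),W(288,91))]
def fn(q):
    c,s=np.cos(q[2]),np.sin(q[2]);o=[]
    for l,u in list(zip(loc,uv))+stop:
        X=[q[0]+c*l[0]-s*l[1],q[1]+s*l[0]+c*l[1],l[2]];o.append(proj(T,X)-u)
    return np.concatenate(o)
s=least_squares(fn,[.507,-.25,.5]);print("vblock",s.x,s.fun.reshape(-1,2))
E
python3 fit.py
```

```text
barrel [ 0.6917 -0.0406  0.017 ] [0.6242 0.0552 0.017 ] [0.6579 0.0073 0.017 ] 0.11724462630464788 -0.9572406092275282
vblock [ 0.5047 -0.2489  0.4968] [[ 0.0883  0.6132]
 [-0.9617 -0.5215]
 [ 0.8889  0.5899]
 [-0.815  -1.0134]
 [ 1.3814  1.3393]
 [-1.0546 -1.1773]
 [ 0.6977  1.122 ]
 [-0.1153  0.0826]
 [-0.1056 -1.045 ]]
```

Run:
```python
from bench import vision,ctrl
from h import *
T=vision.camera_params("top");S=vision.camera_params("scene");W=vision.camera_params("wrist")
np.set_printoptions(precision=4,suppress=True)
o=ctrl.get_obs();q=o["eef_rot"]
R=Rot.from_quat([q[1],q[2],q[3],q[0]]).as_matrix();print(R)
print("wristcam center in tool",R.T@(-W["R"].T@W["t"]-o["eef_pos"]),"cam axes in tool",R.T@W["R"].T)
print("rod in scene",[proj(S,(.61,.13,z)) for z in (0,.2,.4,.485,.6)])
print("ring c",at_z(T,((335.5)/6-.5+180,291.5/6-.5+100),.017))
for z in (0,.2,.3,.4): print(z,at_z(T,(195,65),z),at_z(T,(258,40),z),at_z(T,(120,10),z))
print(at_z(S,(285,140),0),at_z(S,(285,75),.2),at_z(S,(285,75),.3))
```

```text
[[ 0.322  -0.     -0.9467]
 [ 0.9467 -0.      0.322 ]
 [-0.     -1.      0.    ]]
wristcam center in tool [ 0.0016 -0.1165  0.0711] cam axes in tool [[ 1.     -0.0003  0.0004]
 [-0.0004 -0.2797  0.9601]
 [-0.0001 -0.9601 -0.2797]]
rod in scene [array([219.5551, 182.8844]), array([209.9293, 112.139 ]), array([196.9649,  17.9278]), array([189.9507, -32.5679]), array([ 178.3693, -115.2811])]
ring c [0.6578 0.0067 0.017 ]
0 [0.8664 0.1017 0.    ] [ 0.9245 -0.0484  0.    ] [1.0151 0.2856 0.    ]
0.2 [0.7768 0.0642 0.2   ] [ 0.8239 -0.0573  0.2   ] [0.8972 0.213  0.2   ]
0.3 [0.7321 0.0454 0.3   ] [ 0.7736 -0.0618  0.3   ] [0.8383 0.1768 0.3   ]
0.4 [0.6873 0.0266 0.4   ] [ 0.7233 -0.0663  0.4   ] [0.7794 0.1405 0.4   ]
[0.8789 0.1067 0.    ] [0.8738 0.1019 0.2   ] [ 0.6737 -0.0334  0.3   ]
```

```bash
cat >> h.py <<'E'
def state():
    from bench import ctrl
    o=ctrl.get_obs();q=o["eef_rot"];R=Rot.from_quat([q[1],q[2],q[3],q[0]]).as_matrix()
    return o,R
def plan(P,phi):
    o,R=state()
    # tool-down target with jaw axis yaw phi
    c,s=np.cos(phi),np.sin(phi)
    Rt=np.array([[c,0,-s],[s,0,c],[0,-1,0]])
    d=R.T@(np.array(P)-o["eef_pos"])*100
    rv=Rot.from_matrix(R.T@Rt).as_rotvec()
    print("t",o["time_s"],"pos",o["eef_pos"].round(4),"phi",round(np.arctan2(R[1,0],R[0,0]),4),"q",o["q"].round(3),"F",o["wrist_force"].round(2),"op",round(o["opening"],3))
    print("shift cm",d.round(2),"rotvec",rv.round(3))
E
python3 - <<'E'
from h import *
from bench import vision
S=vision.camera_params("scene");T=vision.camera_params("top")
np.set_printoptions(precision=4,suppress=True)
print(at_z(S,(70,250),0),at_z(T,(135,330),0),[proj(S,(.27,.26,z)) for z in (0,.1,.15)],[at_z(T,(100,340),z) for z in (0,.1)])
plan((.35,.25,.32),1.242-2.1)
E
```

```text
[0.2473 0.2407 0.    ] [0.2581 0.2369 0.    ] [array([ 73.8512, 240.3197]), array([ 57.3872, 205.6029]), array([ 48.1188, 186.1641])] [array([0.2374, 0.3155, 0.    ]), array([0.2525, 0.2763, 0.1   ])]
t 0.9 pos [0.1851 0.5444 0.2563] phi 1.243 q [ 1.037  0.181  1.607  0.     1.354 -0.206] F [ 0.43  0.23 -0.16] op 1.002
shift cm [-22.56  -6.37 -25.09] rotvec [ 0.     2.101 -0.   ]
```

Emit:
apply_moves(increments=[{"x": -2,"y": -2,"z": -2,"ay": 0.18},{"x": -4,"y": -4,"z": -4,"ay": 0.36},{"x": -6,"y": -6,"z": -6,"ay": 0.54},{"x": -8,"y": -6.4,"z": -8.5,"ay": 0.72},{"x": -10,"y": -6.4,"z": -11,"ay": 0.9},{"x": -12,"y": -6.4,"z": -13.5,"ay": 1.08},{"x": -14,"y": -6.4,"z": -16,"ay": 1.26},{"x": -16,"y": -6.4,"z": -18,"ay": 1.44},{"x": -18,"y": -6.4,"z": -20,"ay": 1.62},{"x": -20,"y": -6.4,"z": -22,"ay": 1.8},{"x": -22,"y": -6.4,"z": -24,"ay": 1.98},{"x": -22.6,"y": -6.4,"z": -25,"ay": 2.1}])

```text
invalid input
```

Run:
```python
from h import *
plan((.43,0,.3),-2.528)
```

```text
t 0.9 pos [0.1851 0.5444 0.2563] phi 1.243 q [ 1.037  0.181  1.607  0.     1.354 -0.206] F [ 0.43  0.23 -0.16] op 1.002
shift cm [-43.65  -4.37 -40.71] rotvec [-0.    -2.512  0.   ]
```

Emit:
apply_moves(increments=[{"x": -2,"y": -2,"z": -2,"ax": 0,"ay": 0.18,"az": 0,"grip": 0},{"x": -4,"y": -4,"z": -4,"ax": 0,"ay": 0.36,"az": 0,"grip": 0},{"x": -6,"y": -6,"z": -6,"ax": 0,"ay": 0.54,"az": 0,"grip": 0},{"x": -8,"y": -6.4,"z": -8.5,"ax": 0,"ay": 0.72,"az": 0,"grip": 0},{"x": -10,"y": -6.4,"z": -11,"ax": 0,"ay": 0.9,"az": 0,"grip": 0},{"x": -12,"y": -6.4,"z": -13.5,"ax": 0,"ay": 1.08,"az": 0,"grip": 0},{"x": -14,"y": -6.4,"z": -16,"ax": 0,"ay": 1.26,"az": 0,"grip": 0},{"x": -16,"y": -6.4,"z": -18,"ax": 0,"ay": 1.44,"az": 0,"grip": 0},{"x": -18,"y": -6.4,"z": -20,"ax": 0,"ay": 1.62,"az": 0,"grip": 0},{"x": -20,"y": -6.4,"z": -22,"ax": 0,"ay": 1.8,"az": 0,"grip": 0},{"x": -22,"y": -6.4,"z": -24,"ax": 0,"ay": 1.98,"az": 0,"grip": 0},{"x": -22.6,"y": -6.4,"z": -25,"ax": 0,"ay": 2.1,"az": 0,"grip": 0}])

```text
time_s: 2.4
eef_pos: [0.3496, 0.2488, 0.3205]
eef_rot: [0.642, -0.642, 0.296, -0.296]
wrist_force: [0.1, 0.0, 0.5]
opening: 0.999
```

Run:
```python
from h import *
plan((.43,0,.3),-2.528)
```

```text
t 2.4 pos [0.3496 0.2488 0.3205] phi -0.8631 q [ 0.341 -0.215  1.867 -0.     1.489  1.204] F [0.08 0.02 0.5 ] op 0.999
shift cm [ 24.13   2.05 -10.06] rotvec [-1.000e-03  1.665e+00 -0.000e+00]
```

Emit:
apply_moves(increments=[{"x": 2.4,"y": 0.2,"z": -1,"ax": 0,"ay": 0.17,"az": 0,"grip": 0},{"x": 4.8,"y": 0.4,"z": -2,"ax": 0,"ay": 0.34,"az": 0,"grip": 0},{"x": 7.2,"y": 0.6,"z": -3,"ax": 0,"ay": 0.51,"az": 0,"grip": 0},{"x": 9.6,"y": 0.8,"z": -4,"ax": 0,"ay": 0.68,"az": 0,"grip": 0},{"x": 12,"y": 1,"z": -5,"ax": 0,"ay": 0.85,"az": 0,"grip": 0},{"x": 14.5,"y": 1.2,"z": -6,"ax": 0,"ay": 1.02,"az": 0,"grip": 0},{"x": 17,"y": 1.4,"z": -7,"ax": 0,"ay": 1.19,"az": 0,"grip": 0},{"x": 19.4,"y": 1.6,"z": -8,"ax": 0,"ay": 1.36,"az": 0,"grip": 0},{"x": 21.8,"y": 1.8,"z": -9,"ax": 0,"ay": 1.53,"az": 0,"grip": 0},{"x": 24.1,"y": 2,"z": -10,"ax": 0,"ay": 1.665,"az": 0,"grip": 0}])

```text
time_s: 3.65
eef_pos: [0.4305, -0.0002, 0.3006]
eef_rot: [-0.212, 0.211, -0.675, 0.675]
wrist_force: [-0.3, -0.2, 0.4]
opening: 1.001
```

Run:
```python
from h import *
plan((.63,0.00,.19),-2.528)
```

```text
t 3.65 pos [ 4.305e-01 -2.000e-04  3.006e-01] phi -2.5333 q [-0.278 -0.198  1.893  0.     1.446  2.255] F [-0.35 -0.15  0.37] op 1.001
shift cm [-16.38  11.08  11.38] rotvec [-0.001 -0.005 -0.001]
```

Emit:
apply_moves(increments=[{"x": -4,"y": 2,"z": 2.7,"ax": 0,"ay": 0,"az": 0,"grip": 0},{"x": -8,"y": 5,"z": 5.4,"ax": 0,"ay": 0,"az": 0,"grip": 0},{"x": -12,"y": 8,"z": 8,"ax": 0,"ay": 0,"az": 0,"grip": 0},{"x": -16,"y": 11,"z": 10.6,"ax": 0,"ay": 0,"az": 0,"grip": 0},{"x": -18.7,"y": 13,"z": 12.4,"ax": 0,"ay": 0,"az": 0,"grip": 0},{"x": -18.7,"y": 13,"z": 12.4,"ax": 0,"ay": 0,"az": 0,"grip": 0}])

```text
time_s: 4.4
eef_pos: [0.6549, 0.005, 0.1675]
eef_rot: [0.211, -0.213, 0.675, -0.674]
wrist_force: [0.0, -0.1, -0.7]
opening: 1.0
```

Run:
```python
from h import *
from bench import vision,pinpoint
plan((.658,0.007,.029),-2.528)
W=vision.camera_params("wrist");np.savez("w1.npz",**{k:np.array(v) for k,v in W.items()})
im=vision.camera("wrist");cv2.imwrite("pics/w1.png",im[:,:,::-1])
for q in ["barrel_center","barrel_front","barrel_rear"]:
    for r in pinpoint("wrist",q)[:2]: print(q,r["xy"],r["p"],at_z(W,r["xy"],.017))
```

```text
t 4.4 pos [0.6549 0.005  0.1675] phi -2.5331 q [-0.173  0.44   1.463  0.     1.243  2.36 ] F [ 0.02 -0.15 -0.69] op 1.0
shift cm [-0.41 13.85  0.05] rotvec [ 0.003 -0.005  0.002]
barrel_center [277.5, 208.1] 0.6 [0.65651722 0.01176201 0.017     ]
barrel_front [279.2, 142.0] 0.78 [ 0.68988125 -0.03924146  0.017     ]
barrel_rear [280.8, 264.3] 0.81 [0.62058966 0.05800737 0.017     ]
barrel_rear [278.1, 138.7] 0.51 [ 0.69230101 -0.04102608  0.017     ]
```

View pics/w1.png

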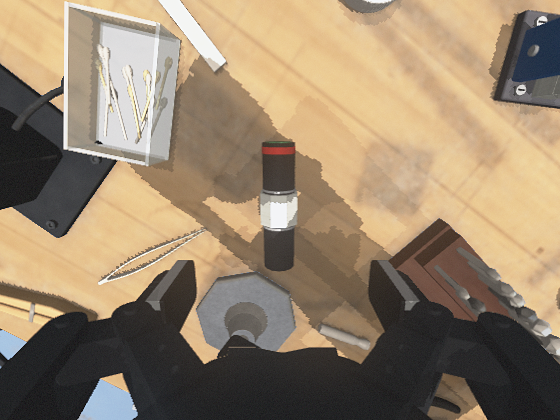

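Run:
```python
from h import *
np.set_printoptions(precision=4,suppress=True)
W=dict(np.load("w1.npz"))
im=cv2.imread("pics/w1.png")
cv2.imwrite("pics/w1c.png",cv2.resize(im[130:285,230:330],None,fx=5,fy=5,interpolation=cv2.INTER_CUBIC)[:,:])
o,R=state()
X0=o["eef_pos"]
for u in [(279,150),(279,211),(279,262)]: print(at_z(W,u,.017),at_z(W,u,.034))
# edges at various rows: dark mask
g=im.astype(int)
for r in (165,175,185,240,250,258): 
    row=g[r,245:315].sum(1);d=np.where(row<210)[0];print(r,245+d.min(),245+d.max(),at_z(W,(245+(d.min()+d.max())/2,r),.022))
print("proj of tool plane",[proj(W,X0+R@np.array([0,y,0])) for y in (.006,.025,.13,.15)])
```

```text
[ 0.6861 -0.0334  0.017 ] [ 0.6867 -0.0346  0.034 ]
[0.6537 0.0133 0.017 ] [0.6564 0.0092 0.034 ]
[0.6235 0.057  0.017 ] [0.6281 0.05   0.034 ]
165 263 293 [ 0.6795 -0.0225  0.022 ]
175 263 293 [ 0.6744 -0.0151  0.022 ]
185 263 293 [ 0.6692 -0.0076  0.022 ]
240 265 293 [0.638  0.0359 0.022 ]
250 264 293 [0.6325 0.0447 0.022 ]
258 265 292 [0.6277 0.0517 0.022 ]
proj of tool plane [array([285.2774, 287.1538]), array([284.7598, 267.612 ]), array([283.2496, 210.6191]), array([283.0893, 204.5686])]
```

View pics/w1c.png

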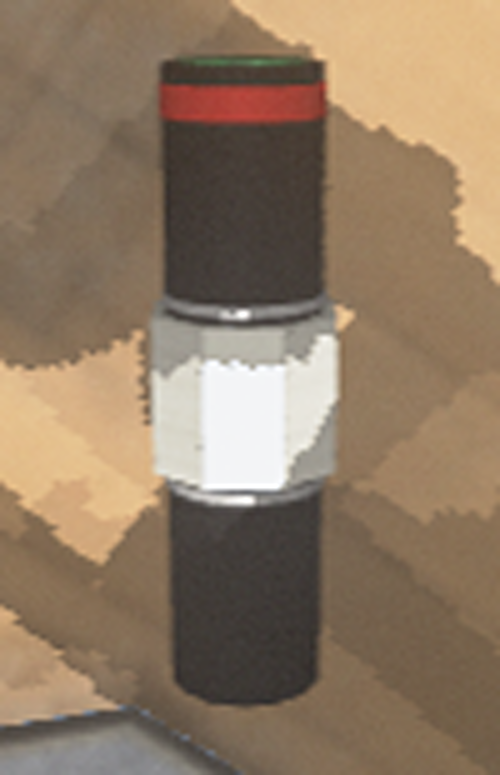

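Emit:
apply_moves(increments=[{"x": -0.4,"y": 3,"z": -0.2,"ax": 0,"ay": 0,"az": 0,"grip": 0},{"x": -0.4,"y": 6,"z": -0.2,"ax": 0,"ay": 0,"az": 0,"grip": 0},{"x": -0.4,"y": 9,"z": -0.2,"ax": 0,"ay": 0,"az": 0,"grip": 0},{"x": -0.4,"y": 11.5,"z": -0.2,"ax": 0,"ay": 0,"az": 0,"grip": 0},{"x": -0.4,"y": 13,"z": -0.2,"ax": 0,"ay": 0,"az": 0,"grip": 0},{"x": -0.4,"y": 13.7,"z": -0.2,"ax": 0,"ay": 0,"az": 0,"grip": 0},{"x": -0.4,"y": 13.7,"z": -0.2,"ax": 0,"ay": 0,"az": 0,"grip": 0},{"x": -0.4,"y": 13.7,"z": -0.2,"ax": 0,"ay": 0,"az": 0,"grip": 0}])

```text
time_s: 5.6
eef_pos: [0.6579, 0.0086, 0.0364]
eef_rot: [-0.213, 0.21, -0.674, 0.675]
wrist_force: [1.0, -0.7, -0.5]
opening: 1.001
```

Run:
```python
from h import *
from bench import vision,pinpoint
plan((.657,0.0085,.029),-2.532)
W=vision.camera_params("wrist");np.savez("w2.npz",**{k:np.array(v) for k,v in W.items()})
im=vision.camera("wrist");cv2.imwrite("pics/w2.png",im[:,:,::-1])
o,R=state()
print("grasp px",[proj(W,o["eef_pos"]+R@np.array([0,y,0])) for y in (-.005,.006,.012,.025)])
```

```text
t 5.6 pos [0.6579 0.0086 0.0364] phi -2.5332 q [-0.167  0.613  1.508 -0.     1.017  2.366] F [ 1.01 -0.72 -0.48] op 1.001
shift cm [ 0.08  0.74 -0.05] rotvec [-0.003 -0.001 -0.003]
grasp px [array([284.87021659, 294.87830174]), array([284.66822261, 281.9272753 ]), array([284.57057667, 275.66776418]), array([284.38376499, 263.69443667])]
```

View pics/w2.png

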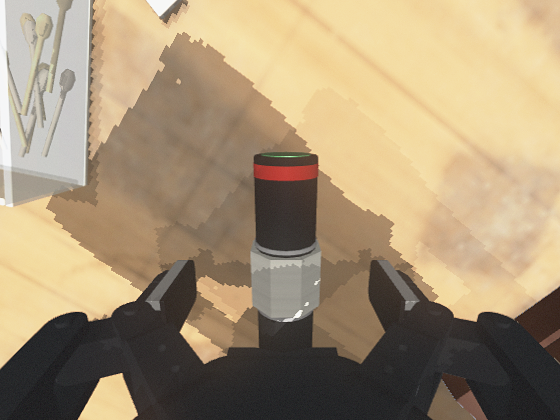

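Emit:
apply_moves(increments=[{"x": 0,"y": 0.4,"z": 0,"ax": 0,"ay": 0,"az": 0,"grip": 0},{"x": 0,"y": 0.7,"z": 0,"ax": 0,"ay": 0,"az": 0,"grip": 0},{"x": 0,"y": 0.7,"z": 0,"ax": 0,"ay": 0,"az": 0,"grip": 0}])

```text
time_s: 6.02
eef_pos: [0.6576, 0.0087, 0.0288]
eef_rot: [-0.213, 0.211, -0.674, 0.675]
wrist_force: [0.5, -0.4, -0.7]
opening: 0.999
```

Emit:
apply_moves(increments=[{"x": 0,"y": 0,"z": 0,"ax": 0,"ay": 0,"az": 0,"grip": 0.3},{"x": 0,"y": 0,"z": 0,"ax": 0,"ay": 0,"az": 0,"grip": 0.45},{"x": 0,"y": 0,"z": 0,"ax": 0,"ay": 0,"az": 0,"grip": 0.5},{"x": 0,"y": 0,"z": 0,"ax": 0,"ay": 0,"az": 0,"grip": 0.5}])

```text
time_s: 6.52
eef_pos: [0.6576, 0.0087, 0.0289]
eef_rot: [-0.213, 0.211, -0.674, 0.675]
wrist_force: [0.3, -0.7, 0.6]
opening: 0.494
```

Emit:
apply_moves(increments=[{"x": 0,"y": 0,"z": 0,"ax": 0,"ay": 0,"az": 0,"grip": 0.8},{"x": 0,"y": 0,"z": 0,"ax": 0,"ay": 0,"az": 0,"grip": 1},{"x": 0,"y": 0,"z": 0,"ax": 0,"ay": 0,"az": 0,"grip": 1},{"x": 0,"y": 0,"z": 0,"ax": 0,"ay": 0,"az": 0,"grip": 1},{"x": 0,"y": 0,"z": 0,"ax": 0,"ay": 0,"az": 0,"grip": 1}])

```text
time_s: 7.15
eef_pos: [0.6579, 0.0086, 0.0292]
eef_rot: [-0.213, 0.211, -0.674, 0.675]
wrist_force: [0.8, -0.1, 2.6]
opening: 0.384
```

Run:
```python
from h import *
from bench import vision,pinpoint
plan((.657,0.0085,.029),-2.532)
W=vision.camera_params("wrist");np.savez("w3.npz",**{k:np.array(v) for k,v in W.items()})
im=vision.camera("wrist");cv2.imwrite("pics/w3.png",im[:,:,::-1])
```

```text
t 7.15 pos [0.6579 0.0086 0.0292] phi -2.5331 q [-0.167  0.624  1.508 -0.     1.006  2.366] F [ 0.83 -0.09  2.65] op 0.384
shift cm [ 0.08  0.02 -0.04] rotvec [-0.003 -0.001 -0.003]
```

View pics/w3.png

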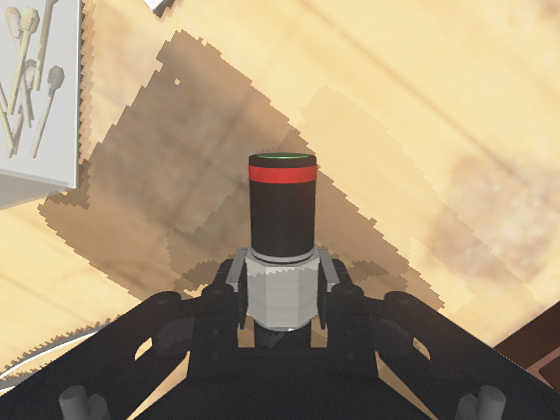

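Emit:
apply_moves(increments=[{"x": 0,"y": -1,"z": 0,"ax": 0,"ay": 0,"az": 0,"grip": 1},{"x": 0,"y": -3,"z": 0,"ax": 0,"ay": 0,"az": 0,"grip": 1},{"x": 0,"y": -6,"z": 0,"ax": 0,"ay": 0,"az": 0,"grip": 1},{"x": 0,"y": -9,"z": 0,"ax": 0,"ay": 0,"az": 0,"grip": 1},{"x": 0,"y": -12,"z": 0,"ax": 0,"ay": 0,"az": 0,"grip": 1},{"x": 0,"y": -15,"z": 0,"ax": 0,"ay": 0,"az": 0,"grip": 1},{"x": 0,"y": -17,"z": 0,"ax": 0,"ay": 0,"az": 0,"grip": 1},{"x": 0,"y": -17,"z": 0,"ax": 0,"ay": 0,"az": 0,"grip": 1},{"x": 0,"y": -17,"z": 0,"ax": 0,"ay": 0,"az": 0,"grip": 1}])

```text
time_s: 8.32
eef_pos: [0.6565, 0.0089, 0.198]
eef_rot: [-0.212, 0.211, -0.674, 0.675]
wrist_force: [0.1, 0.2, -2.3]
opening: 0.381
```

Run:
```python
from h import *
from bench import vision,pinpoint
plan((.49,-.257,.19),.497-np.pi/2)
W=vision.camera_params("wrist");np.savez("w4.npz",**{k:np.array(v) for k,v in W.items()})
im=vision.camera("wrist");cv2.imwrite("pics/w4.png",im[:,:,::-1])
o,R=state();np.savez("s4.npz",p=o["eef_pos"],R=R)
```

```text
t 8.325 pos [0.6565 0.0089 0.198 ] phi -2.5332 q [-0.167  0.409  1.441 -0.     1.29   2.366] F [ 0.12  0.23 -2.33] op 0.381
shift cm [28.86  0.77 12.3 ] rotvec [-0.002 -1.459 -0.   ]
```

View pics/w4.png

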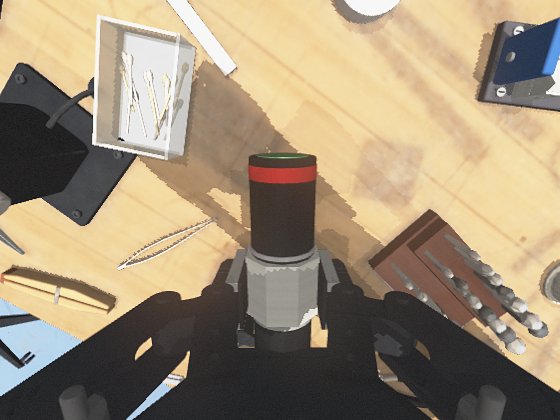

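Run:
```python
from h import *
im=cv2.imread("pics/w4.png")
cv2.imwrite("pics/w4c.png",cv2.resize(im[145:345,225:345],None,fx=5,fy=5,interpolation=cv2.INTER_CUBIC)[:600])
cv2.imwrite("pics/w4d.png",cv2.resize(im[245:345,225:345],None,fx=5,fy=5,interpolation=cv2.INTER_CUBIC)[:600])
```

```text
(no output)
```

View pics/w4c.png

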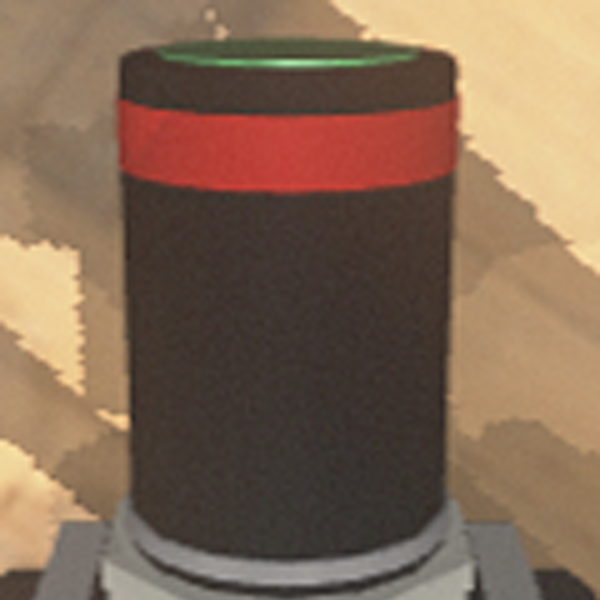

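View pics/w4d.png

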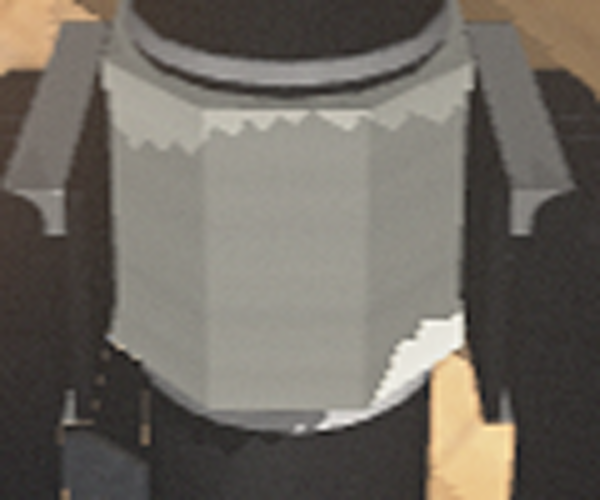

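```bash
cat > fitb.py <<'E'
from h import *
np.set_printoptions(precision=4,suppress=True)
def fitb(W,p,R,obs):
    # obs: list of (barrel local pt (x along, y left, z up), uv, mask) tool: local x->+tz, local z-> -ty, local y-> +tx
    def fn(q):
        B=np.array([[0,1,0],[0,0,-1],[1,0,0]],float)
        Rb=Rot.from_rotvec([q[3],q[4],0]).as_matrix()@B
        o=[]
        for l,u,m in obs:
            X=p+R@(np.array(q[:3])+Rb@np.array(l));o+=list((proj(W,X)-u)*np.array(m))
        return np.array(o)
    s=least_squares(lambda q:np.concatenate([fn(q),[(q[1]-.012)/.003]]),[0,.012,0,0,0]);return s
if __name__=="__main__":
    W=dict(np.load("w4.npz"));s=np.load("s4.npz")
    c=lambda U,V:np.array([225+(U+.5)/5-.5,145+(V+.5)/5-.5])
    d=lambda U,V:np.array([225+(U+.5)/5-.5,245+(V+.5)/5-.5])
    obs=[((.0565,0,.015),c(289,113),(1,1)),((.0505,0,.015),c(288,190),(1,1)),((.060,0,.015),c(289,70),(0,.5)),
     ((.015,.007,.017),d(205,108),(1,1)),((.015,-.007,.017),d(365,106),(1,1)),((-.015,.007,.017),d(208,410),(1,1)),((-.015,-.007,.017),d(368,408),(1,1))]
    for sg in (1,-1):
        ob=[((l[0],sg*l[1],l[2]),u,m) for l,u,m in obs]
        r=fitb(W,s["p"],s["R"],ob);print(r.x,r.cost,r.fun)
E
python3 fitb.py
```

```text
[-0.0014  0.0236 -0.0094 -0.1644  0.0016] 1950.147009335704 [ -0.2346   7.0045  -0.0559   4.6058  -0.       3.9798  31.2281  -3.4916
 -30.3919  -3.1473  30.1488  -3.7907 -30.7095  -3.4504   3.8562]
[-0.0014  0.0129 -0.0021 -0.0098  0.0008] 0.9784699569355 [-0.2988  0.145  -0.1098 -0.1532 -0.     -0.1293 -0.053  -0.2227  0.9037
  0.216   0.3214 -0.1702 -0.7592  0.2725  0.3095]
```

Emit:
apply_moves(increments=[{"x": 2.9,"y": 0,"z": 1.2,"ax": 0,"ay": -0.15,"az": 0,"grip": 1},{"x": 5.8,"y": 0,"z": 2.5,"ax": 0,"ay": -0.3,"az": 0,"grip": 1},{"x": 8.7,"y": 0,"z": 3.7,"ax": 0,"ay": -0.45,"az": 0,"grip": 1},{"x": 11.6,"y": 0,"z": 5,"ax": 0,"ay": -0.6,"az": 0,"grip": 1},{"x": 14.5,"y": 0,"z": 6.2,"ax": 0,"ay": -0.75,"az": 0,"grip": 1},{"x": 17.4,"y": 0.2,"z": 7.4,"ax": 0,"ay": -0.9,"az": 0,"grip": 1},{"x": 20.3,"y": 0.4,"z": 8.7,"ax": 0,"ay": -1.05,"az": 0,"grip": 1},{"x": 23.2,"y": 0.6,"z": 9.9,"ax": 0,"ay": -1.2,"az": 0,"grip": 1},{"x": 26.1,"y": 0.8,"z": 11.1,"ax": 0,"ay": -1.35,"az": 0,"grip": 1},{"x": 28.9,"y": 0.8,"z": 12.3,"ax": 0,"ay": -1.459,"az": 0,"grip": 1},{"x": 28.9,"y": 0.8,"z": 12.3,"ax": 0,"ay": -1.459,"az": 0,"grip": 1},{"x": 28.9,"y": 0.8,"z": 12.3,"ax": 0,"ay": -1.459,"az": 0,"grip": 1}])

```text
time_s: 9.88
eef_pos: [0.4891, -0.2567, 0.1884]
eef_rot: [0.608, -0.607, 0.362, -0.362]
wrist_force: [-0.7, 0.5, -1.4]
opening: 0.385
```

Run:
```python
from h import *
from bench import vision,pinpoint
plan((.494,-.256,.13),.497-np.pi/2)
W=vision.camera_params("wrist");np.savez("w5.npz",**{k:np.array(v) for k,v in W.items()})
im=vision.camera("wrist");cv2.imwrite("pics/w5.png",im[:,:,::-1])
o,R=state();np.savez("s5.npz",p=o["eef_pos"],R=R);print(R)
```

```text
t 9.875 pos [ 0.4891 -0.2567  0.1884] phi -1.0757 q [-6.990e-01  2.020e-01  1.727e+00  1.000e-03  1.213e+00  3.770e-01] F [-0.69  0.51 -1.44] op 0.385
shift cm [0.18 5.84 0.46] rotvec [-0.001 -0.002 -0.001]
[[ 4.75938171e-01  3.13913297e-04  8.79478686e-01]
 [-8.79478475e-01  9.48595541e-04  4.75937718e-01]
 [-6.84866382e-04 -9.99999501e-01  7.27552814e-04]]
```

View pics/w5.png

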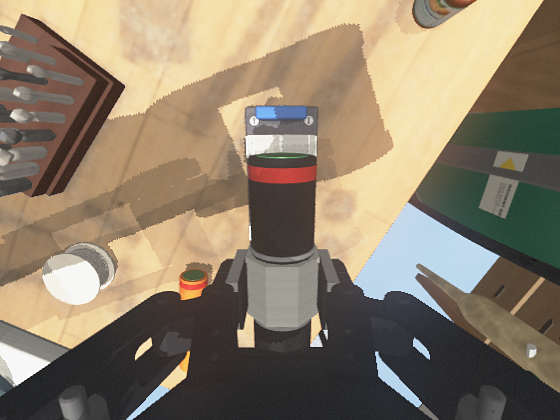

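Run:
```python
import cv2
im=cv2.imread("pics/w5.png")
cv2.imwrite("pics/w5c.png",cv2.resize(im[95:170,230:335],None,fx=7,fy=7,interpolation=cv2.INTER_CUBIC))
```

```text
(no output)
```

View pics/w5c.png

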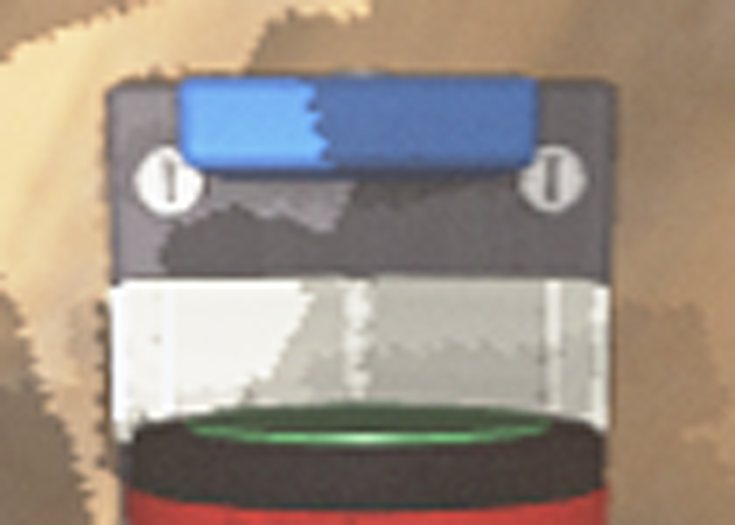

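Run:
```python
from h import *
np.set_printoptions(precision=4,suppress=True)
W=dict(np.load("w5.npz"));s=np.load("s5.npz")
c=lambda U,V:np.array([230+(U+.5)/7-.5,95+(V+.5)/7-.5])
obs=[((.073,.035,.012),c(108,83),(1,1)),((.073,-.035,.012),c(612,83),(1,1)),
((.060,.02,.07),c(184,165),(1,1)),((.060,-.02,.07),c(536,165),(1,1)),
((.070,.02,.07),c(182,78),(1,1)),((.070,-.02,.07),c(538,78),(1,1)),
((.048,.03,.059),c(110,281),(1,1)),((.048,-.03,.059),c(608,281),(1,1)),
((.038,0,.0368),c(355,340),(1,0)),((.038,.0225,.059),c(167,340),(1,0)),((.038,-.0225,.059),c(550,340),(1,0))]
def fn(q):
    cc,ss=np.cos(q[2]),np.sin(q[2]);o=[]
    for l,u,m in obs:
        X=[q[0]+cc*l[0]-ss*l[1],q[1]+ss*l[0]+cc*l[1],l[2]+q[3]];o+=list((proj(W,X)-u)*np.array(m))
    return np.array(o)
for w in (0,1):
    g=lambda q:np.r_[fn(q),(1000*q[3] if w else 1e5*q[3])]
    r=least_squares(g,[.505,-.249,.497,0]);print(r.x,r.fun)
# barrel in same image -> relative, using grip offsets
q=r.x;off=np.array([-.0014,.0129,-.0021])
b=s["p"]+s["R"]@off
cc,ss=np.cos(q[2]),np.sin(q[2]);d=b[:2]-q[:2];print("barrel in seat frame",cc*d[0]+ss*d[1],-ss*d[0]+cc*d[1],b[2]-.058, "yaw diff",np.arctan2(s["R"][1,2],s["R"][0,2])-q[2])
```

```text
[ 0.5036 -0.2462  0.4926 -0.    ] [-0.9753 -0.3427  1.2098 -0.1689 -1.2016  0.7774  0.7828  0.9003 -1.2222
 -0.6399  0.8332 -0.5164 -1.3612  0.0007  1.3333  0.1758  0.6638  0.
  0.024   0.      0.061   0.     -0.0124]
[ 0.5036 -0.2462  0.4926 -0.0011] [-0.8419 -0.3091  1.0747 -0.1357 -1.0847  0.7616  0.6665  0.8842 -1.1024
 -0.5934  0.7141 -0.4702 -1.2061 -0.0806  1.1783  0.094   0.6634  0.
  0.1378  0.     -0.0527  0.     -1.0556]
barrel in seat frame -0.019470702882415564 -0.0009528193304991425 0.1176686753326874 yaw diff 0.00342799131595678
```

Emit:
apply_moves(increments=[{"x": -0.1,"y": 2.5,"z": 0.7,"ax": 0,"ay": 0.003,"az": 0,"grip": 1},{"x": -0.1,"y": 5,"z": 0.7,"ax": 0,"ay": 0.003,"az": 0,"grip": 1},{"x": -0.1,"y": 7.5,"z": 0.7,"ax": 0,"ay": 0.003,"az": 0,"grip": 1},{"x": -0.1,"y": 9.3,"z": 0.7,"ax": 0,"ay": 0.003,"az": 0,"grip": 1},{"x": -0.1,"y": 9.8,"z": 0.7,"ax": 0,"ay": 0.003,"az": 0,"grip": 1},{"x": -0.1,"y": 9.8,"z": 0.7,"ax": 0,"ay": 0.003,"az": 0,"grip": 1},{"x": -0.1,"y": 9.8,"z": 0.7,"ax": 0,"ay": 0.003,"az": 0,"grip": 1}])

```text
time_s: 10.8
eef_pos: [0.4958, -0.2526, 0.0916]
eef_rot: [0.607, -0.607, 0.362, -0.363]
wrist_force: [0.5, -0.9, -1.4]
opening: 0.383
```

Run:
```python
from h import *
from bench import vision,pinpoint
plan((.5036,-.2462,.0709),.4926-np.pi/2)
W=vision.camera_params("wrist");np.savez("w6.npz",**{k:np.array(v) for k,v in W.items()})
im=vision.camera("wrist");cv2.imwrite("pics/w6.png",im[:,:,::-1])
o,R=state();np.savez("s6.npz",p=o["eef_pos"],R=R)
off=np.array([-.0014,.0129,-.0021]);b=o["eef_pos"]+R@off;q=[.5036,-.2462,.4926]
cc,ss=np.cos(q[2]),np.sin(q[2]);d=b[:2]-q[:2];print("barrel in seat frame",cc*d[0]+ss*d[1],-ss*d[0]+cc*d[1],b[2]-.058)
cv2.imwrite("pics/w6c.png",cv2.resize(im[60:200,220:345,::-1],None,fx=5,fy=5,interpolation=cv2.INTER_CUBIC)[:600])
```

```text
t 10.8 pos [ 0.4958 -0.2526  0.0916] phi -1.0778 q [-6.850e-01  3.450e-01  1.772e+00  1.000e-03  1.023e+00  3.920e-01] F [ 0.47 -0.87 -1.43] op 0.383
shift cm [-0.2   2.07  0.99] rotvec [-0.001  0.     0.001]
barrel in seat frame -0.012056925282638055 -0.0005374963825742979 0.020686416196868916
```

View pics/w6.png

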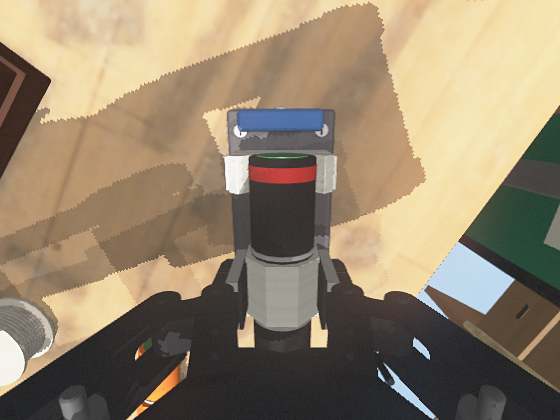

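View pics/w6c.png

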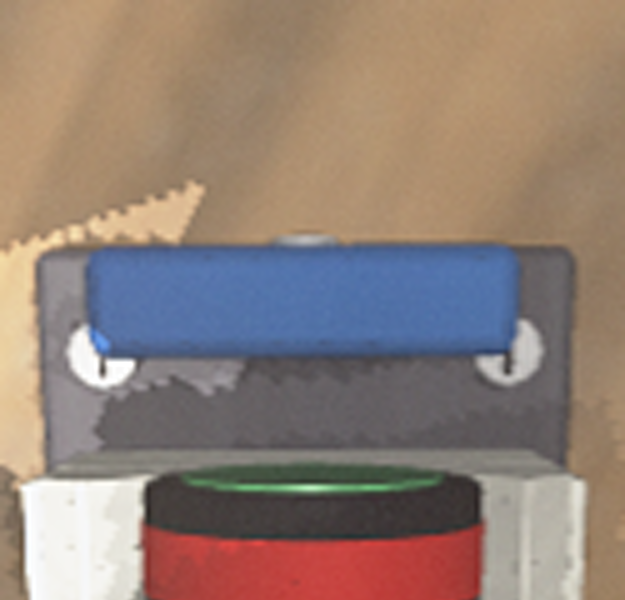

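Run:
```python
from h import *
np.set_printoptions(precision=4,suppress=True)
W=dict(np.load("w6.npz"));s=np.load("s6.npz")
c=lambda U,V:np.array([220+(U+.5)/5-.5,60+(V+.5)/5-.5])
obs=[((.073,.035,.012),c(38,250),(1,1)),((.073,-.035,.012),c(574,250),(1,1)),
((.060,.02,.07),c(93,352),(1,1)),((.060,-.02,.07),c(517,352),(1,1)),
((.070,.02,.07),c(88,246),(1,1)),((.070,-.02,.07),c(519,246),(1,1)),
((.048,.03,.059),c(25,481),(1,1)),((.048,-.03,.059),c(584,480),(1,1)),
((.048,.03,.012),c(48,470),(1,0)),((.048,-.03,.012),c(568,470),(1,0))]
obs=obs[:8]
def fn(q):
    cc,ss=np.cos(q[2]),np.sin(q[2]);o=[]
    for l,u,m in obs:
        X=[q[0]+cc*l[0]-ss*l[1],q[1]+ss*l[0]+cc*l[1],l[2]+q[3]];o+=list((proj(W,X)-u)*np.array(m))
    return np.array(o)
g=lambda q:np.r_[fn(q),(1000*q[3])]
r=least_squares(g,[.505,-.249,.497,0]);print(r.x,r.fun)
q=r.x;off=np.array([-.0014,.0129,-.0021])
b=s["p"]+s["R"]@off
cc,ss=np.cos(q[2]),np.sin(q[2]);d=b[:2]-q[:2];print("barrel in seat frame",cc*d[0]+ss*d[1],-ss*d[0]+cc*d[1],b[2]-.058-q[3], "yaw diff",np.arctan2(s["R"][1,2],s["R"][0,2])-q[2])
# direct: red ring lateral center
print(proj(W,s["p"]+s["R"]@(off+np.array([0,0,.0535]))),c(313.5,560))
```

```text
[ 0.5037 -0.2463  0.4934 -0.0032] [-0.7761 -0.416   0.7118 -0.4726 -0.7045  1.2631  0.4012  1.2119 -0.6221
 -0.2286  0.8302 -0.2747 -2.5007 -0.5655  2.6555 -0.4436 -3.1716]
barrel in seat frame -0.012065613585991293 -0.00041636359683964487 0.02385803753813053 yaw diff -0.00041082604701941916
[281.4176 174.9243] [282.3 171.6]
```

Emit:
apply_moves(increments=[{"x": -0.05,"y": 0.5,"z": 0.5,"ax": 0,"ay": 0,"az": 0,"grip": 1},{"x": -0.05,"y": 1,"z": 0.7,"ax": 0,"ay": 0,"az": 0,"grip": 1},{"x": -0.05,"y": 1.4,"z": 0.7,"ax": 0,"ay": 0,"az": 0,"grip": 1},{"x": -0.05,"y": 1.6,"z": 0.7,"ax": 0,"ay": 0,"az": 0,"grip": 1},{"x": -0.05,"y": 1.6,"z": 0.7,"ax": 0,"ay": 0,"az": 0,"grip": 1},{"x": -0.05,"y": 1.6,"z": 0.7,"ax": 0,"ay": 0,"az": 0,"grip": 1}])

```text
time_s: 11.6
eef_pos: [0.5017, -0.249, 0.0757]
eef_rot: [0.607, -0.607, 0.362, -0.364]
wrist_force: [-0.4, 0.3, -1.7]
opening: 0.384
```

```bash
cat > rel.py <<'E'
from h import *
np.set_printoptions(precision=4,suppress=True)
o,R=state()
off=np.array([-.0014,.0129,-.0021]);b=o["eef_pos"]+R@off;q=[.5037,-.2463,.493]
cc,ss=np.cos(q[2]),np.sin(q[2]);d=b[:2]-q[:2]
F=o["wrist_force"];M=o["torque"];C=np.array([[cc,ss,0],[-ss,cc,0],[0,0,1]])
print("t",o["time_s"],"barrel in seat",cc*d[0]+ss*d[1],-ss*d[0]+cc*d[1],b[2]-.058,"yawdiff",np.arctan2(R[1,2],R[0,2])-q[2],"F seat",C@F,"M",C@M,"tilt",C@R[:,1],"op",o["opening"])
E
python3 rel.py
```

```text
t 11.6 barrel in seat -0.005095514854626235 -7.135595216970804e-05 0.004812101091161834 yawdiff -8.253156000209705e-05 F seat [-0.2169  0.4845 -1.6685] M [-0.0491 -0.0564 -0.0135] tilt [ 0.0015 -0.0012 -1.    ] op 0.3842550912318063
```

Free-air force here is about Fz −1.7 N. Now I descend in small steps.

Emit:
apply_moves(increments=[{"x": 0,"y": 0.1,"z": 0.1,"ax": 0,"ay": 0,"az": 0,"grip": 1},{"x": 0,"y": 0.2,"z": 0.1,"ax": 0,"ay": 0,"az": 0,"grip": 1},{"x": 0,"y": 0.3,"z": 0.1,"ax": 0,"ay": 0,"az": 0,"grip": 1},{"x": 0,"y": 0.3,"z": 0.1,"ax": 0,"ay": 0,"az": 0,"grip": 1}])

```text
time_s: 12.1
eef_pos: [0.5026, -0.2485, 0.0726]
eef_rot: [0.607, -0.607, 0.362, -0.363]
wrist_force: [0.1, -0.4, -1.9]
opening: 0.381
```

```bash
python3 rel.py
```

```text
t 12.1 barrel in seat -0.004121776429725529 1.6478716856694556e-05 0.0016811392035664882 yawdiff -9.531521119060526e-05 F seat [-0.1392 -0.3781 -1.8896] M [ 0.0109 -0.0082  0.0196] tilt [ 0.0014 -0.001  -1.    ] op 0.380589178257881
```

Emit:
apply_moves(increments=[{"x": 0,"y": 0.05,"z": 0.1,"ax": 0,"ay": 0,"az": 0,"grip": 1},{"x": 0,"y": 0.1,"z": 0.15,"ax": 0,"ay": 0,"az": 0,"grip": 1},{"x": 0,"y": 0.1,"z": 0.15,"ax": 0,"ay": 0,"az": 0,"grip": 1}])

```text
time_s: 12.48
eef_pos: [0.5039, -0.2477, 0.0715]
eef_rot: [0.607, -0.607, 0.362, -0.363]
wrist_force: [0.8, 0.0, -2.1]
opening: 0.38
```

```bash
python3 rel.py
```

```text
t 12.475 barrel in seat -0.002580994876552952 7.75648275979637e-05 0.0006216075466250193 yawdiff -3.3618598098139607e-06 F seat [ 0.7559 -0.3799 -2.1328] M [ 0.0165  0.0307 -0.0341] tilt [ 0.0014 -0.0009 -1.    ] op 0.3801242249855286
```

Emit:
apply_moves(increments=[{"x": 0,"y": 0.05,"z": 0.05,"ax": 0,"ay": 0,"az": 0,"grip": 1},{"x": 0,"y": 0.1,"z": 0.1,"ax": 0,"ay": 0,"az": 0,"grip": 1},{"x": 0,"y": 0.1,"z": 0.1,"ax": 0,"ay": 0,"az": 0,"grip": 1}])

```text
time_s: 12.85
eef_pos: [0.5044, -0.2474, 0.0705]
eef_rot: [0.607, -0.607, 0.363, -0.363]
wrist_force: [-3.7, -1.9, -0.3]
opening: 0.377
```

```bash
python3 rel.py
```

```text
t 12.85 barrel in seat -0.0019738212042488728 6.101602038992564e-05 -0.0004096606952686682 yawdiff 5.273825309054514e-05 F seat [-4.1389  0.1183 -0.3071] M [-0.0148  0.4913 -0.0019] tilt [ 0.0007 -0.0007 -1.    ] op 0.3774307924639215
```

```bash
python3 - <<'E'
from h import *
from bench import vision,pinpoint
o,R=state()
W=vision.camera_params("wrist");im=vision.camera("wrist");cv2.imwrite("pics/w7.png",im[:,:,::-1])
cv2.imwrite("pics/w7c.png",cv2.resize(im[80:200,215:350,::-1],None,fx=5,fy=5,interpolation=cv2.INTER_CUBIC)[:600])
im=vision.camera("scene");cv2.imwrite("pics/s7c.png",cv2.resize(im[190:310,265:400,::-1],None,fx=5,fy=5,interpolation=cv2.INTER_CUBIC)[:600])
E
python3 rel.py
```

```text
t 12.95 barrel in seat -0.0019910615491862257 2.7198376065972938e-05 -0.00040853467620648176 yawdiff -5.206197464052709e-05 F seat [-2.911  -0.5332 -0.5552] M [-0.044   0.5769 -0.0044] tilt [ 0.0007 -0.0008 -1.    ] op 0.3845572379242113
```

View pics/w7c.png

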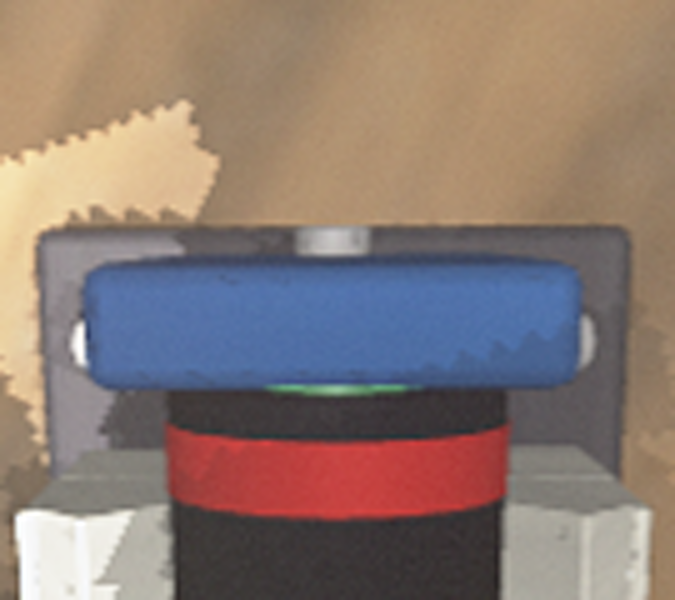

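View pics/s7c.png

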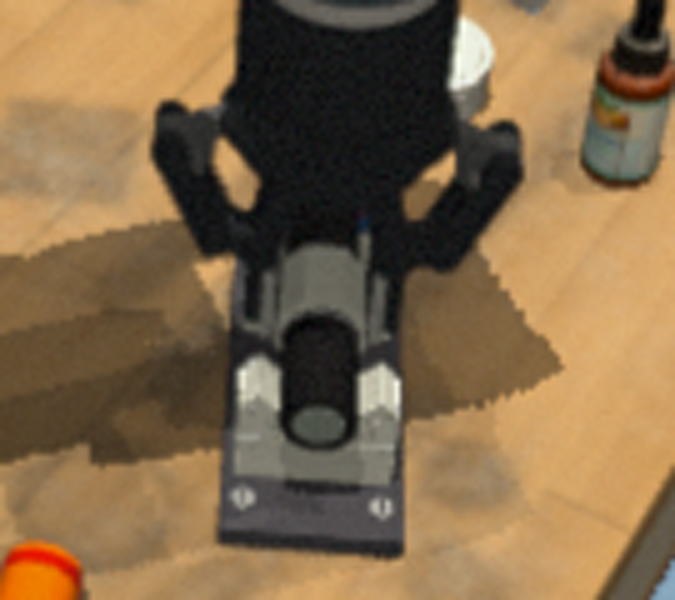

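Emit:
apply_moves(increments=[{"x": 0,"y": 0.05,"z": -0.04,"ax": 0,"ay": 0,"az": 0,"grip": 1},{"x": 0,"y": 0.1,"z": -0.04,"ax": 0,"ay": 0,"az": 0,"grip": 1},{"x": 0,"y": 0.1,"z": -0.04,"ax": 0,"ay": 0,"az": 0,"grip": 1}])

```text
time_s: 13.32
eef_pos: [0.5044, -0.2476, 0.0702]
eef_rot: [0.607, -0.607, 0.362, -0.363]
wrist_force: [-3.2, 1.3, 5.3]
opening: 0.384
```

```bash
python3 rel.py
```

```text
t 13.325 barrel in seat -0.0020411583395911013 -6.222726954717493e-05 -0.0006886869008664587 yawdiff 0.00029984606663502333 F seat [-2.1968  2.6447  5.3433] M [0.337  0.2107 0.1207] tilt [ 0.0012 -0.0011 -1.    ] op 0.38440223075859004
```

Emit:
apply_moves(increments=[{"x": -0.03,"y": 0.08,"z": 0,"ax": 0,"ay": 0,"az": 0,"grip": 1},{"x": -0.03,"y": 0.1,"z": 0,"ax": 0,"ay": 0,"az": 0,"grip": 1},{"x": -0.03,"y": 0.1,"z": 0,"ax": 0,"ay": 0,"az": 0,"grip": 1},{"x": -0.03,"y": 0.1,"z": 0,"ax": 0,"ay": 0,"az": 0,"grip": 1}])

```text
time_s: 13.82
eef_pos: [0.5045, -0.2475, 0.0701]
eef_rot: [0.607, -0.607, 0.362, -0.363]
wrist_force: [-4.6, 0.7, 7.4]
opening: 0.385
```

```bash
python3 rel.py
```

```text
t 13.825 barrel in seat -0.0019858692419064856 -5.436954702385565e-05 -0.0007618067698939926 yawdiff 0.0007442805631925342 F seat [-3.7415  2.852   7.4405] M [0.3796 0.5306 0.1387] tilt [ 0.0011 -0.0017 -1.    ] op 0.38467183038547764
```

Emit:
apply_moves(increments=[{"x": -0.06,"y": 0.1,"z": 0,"ax": 0,"ay": 0,"az": 0,"grip": 1},{"x": -0.08,"y": 0.11,"z": 0,"ax": 0,"ay": 0,"az": 0,"grip": 1},{"x": -0.08,"y": 0.11,"z": 0,"ax": 0,"ay": 0,"az": 0,"grip": 1},{"x": -0.08,"y": 0.11,"z": 0,"ax": 0,"ay": 0,"az": 0,"grip": 1}])

```text
time_s: 14.32
eef_pos: [0.5044, -0.2475, 0.0702]
eef_rot: [-0.607, 0.607, -0.361, 0.364]
wrist_force: [-5.0, -0.3, 6.4]
opening: 0.385
```

```bash
python3 rel.py
```

```text
t 14.325 barrel in seat -0.0019766811049298783 -1.8428038814464576e-05 -0.000733054277269031 yawdiff 0.0011140226924673535 F seat [-4.5527  2.1166  6.362 ] M [0.2269 0.6349 0.1023] tilt [ 0.001  -0.0033 -1.    ] op 0.3850755433048757
```

Emit:
apply_moves(increments=[{"x": -0.08,"y": 0.13,"z": -0.02,"ax": 0,"ay": 0,"az": 0,"grip": 1},{"x": -0.08,"y": 0.15,"z": -0.02,"ax": 0,"ay": 0,"az": 0,"grip": 1},{"x": -0.08,"y": 0.15,"z": -0.02,"ax": 0,"ay": 0,"az": 0,"grip": 1},{"x": -0.08,"y": 0.15,"z": -0.02,"ax": 0,"ay": 0,"az": 0,"grip": 1}])

```text
time_s: 14.82
eef_pos: [0.5044, -0.2475, 0.0701]
eef_rot: [-0.607, 0.608, -0.361, 0.364]
wrist_force: [-5.5, -0.3, 10.4]
opening: 0.383
```

```bash
python3 rel.py
```

```text
t 14.825 barrel in seat -0.001984248495082023 -3.17650416930892e-05 -0.000781367653104062 yawdiff 0.0015071246270589311 F seat [-5.0148  2.3054 10.438 ] M [0.3798 0.5728 0.1043] tilt [ 0.0013 -0.0049 -1.    ] op 0.382630033673327
```

```bash
python3 - <<'E'
from h import *
from bench import vision,pinpoint
im=vision.camera("wrist");cv2.imwrite("pics/w8c.png",cv2.resize(im[80:200,215:350,::-1],None,fx=5,fy=5,interpolation=cv2.INTER_CUBIC)[:600])
im=vision.camera("top");cv2.imwrite("pics/t8.png",im[:,:,::-1])
E
for i in 1 2 3; do python3 -c "
from bench import vision
vision.camera('top')"; python3 rel.py; done
```

```text
t 14.975 barrel in seat -0.0019878856312875205 -2.077192423742297e-05 -0.0008011510710246306 yawdiff 0.0015021103776397537 F seat [-4.5302  2.3769 10.0796] M [0.3828 0.5758 0.1078] tilt [ 0.0013 -0.0049 -1.    ] op 0.38218103606503223
t 15.025 barrel in seat -0.001983813621005896 -3.1763504893093236e-05 -0.0007993688877636074 yawdiff 0.001498263480129991 F seat [-4.6169  3.0358 10.5033] M [0.4355 0.6292 0.0909] tilt [ 0.0013 -0.005  -1.    ] op 0.3789072930739947
t 15.075 barrel in seat -0.002007017415903243 -3.659819858138386e-05 -0.0007819417331981146 yawdiff 0.0014655400706474753 F seat [-4.8237  2.3635  9.7315] M [0.4163 0.6394 0.1157] tilt [ 0.0013 -0.005  -1.    ] op 0.3814602502306647
```

View pics/w8c.png

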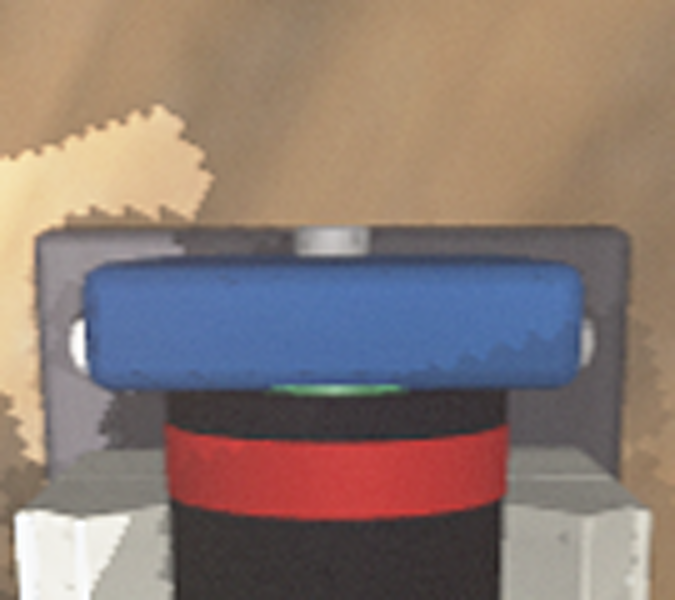

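View pics/t8.png

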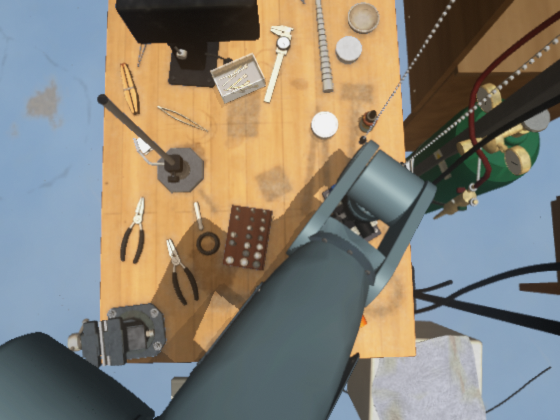

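```bash
python3 -c "
from bench import ticket
print(ticket.hand_in())"; python3 rel.py
```

```text
the job is handed in; nothing more can be done
None
the job is handed in; nothing more can be done
```

I gripped the black barrel by its ring flats, lifted it to about 0.19 m and laid it in the V-block. Its red-ringed end is against the blue stop. I handed in at about 15 s, still gripping and pressing down.

**Last checks before handing in:**
- **Downward push:** steady at about 10 N.
- **Load on the V:** the right side carries somewhat more than the left. I estimate about 10 N and 7 N, neglecting friction, so both are above 2.5 N. This comes from a leftover sideways force of about 2.4 N that my small corrections did not remove.
- **Against the stop:** the barrel presses it with about 5 N, and the wrist picture shows the front face touching it. My pose estimate disagrees by 2 mm, putting the barrel short of the stop. I trust the force and the picture, since a 2 mm error is within the camera calibration.
- **Seating height:** estimated 0.8 mm below the nominal seated height, also within calibration error.
- **Alignment and grip:** the barrel was centred sideways, it was still, and the opening was steady.
- **Other items:** in the last top picture the tin, bottle and eyecup look where they were at the start.

The hand-in reported no verdict.

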